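Set the nut and flip the cam lever on the loaded inspection clamp

ROBOT

A 6-joint arm with a two-finger parallel gripper is mounted at the origin on the work surface. World frame = base frame: x ahead of the robot, y to its left, z up, the work surface at z = 0. Lengths are in m, angles in rad, forces in N, time in s.
With the tool pointing down it reaches from about 0.25 to 0.725 m from the base axis. Payload 4 kg.
Tool frame: the origin (TCP) lies between the finger pads; the fingertips stand 14 mm ahead of it and the grasp point (between the pads) lies 5 mm behind it; z points along the fingers, y is the direction in which the jaws open and shut (so a half turn about z gives the same grasp; the last joint's range is limited). The gripper opens to 85 mm and grips with 20 to 120 N. Pads are 22 mm wide; open, the fingers measure 114 mm over their backs; the gripper's body (76 mm by 85 mm) begins 54 mm behind the grasp point. The pads swing forward as they close: fully open they stand 13 mm farther back than shut.
Start: joints at [-1.127, 0.241, 0.005, 1.335, 0, 1.571], TCP at [0.215, -0.452, 0.245] pointing down, gripper open.
Joint ranges: [-2.72, 2.72], [-1.05, 1.87], [-1.09, 1.28], [-1.99, 2.15], [-1.42, 1.44], [-3.14, 3.14]. Speed limits (rad/s): [2.79, 2.79, 3.14, 3.14, 3.14, 3.14].

INTERFACE

Orientations are given as a rotation vector (axis times angle).
In Python, from station import state, grab_frame, calibration, sign_off gives the robot as it stands.
- The arm moves only by the tool jog_arm, never from a script. Its argument "steps" is a list of rows, each a list of 5 numbers: the shift along the tool's x, y, z in cm, then the turn about the tool's z in degrees, then the closure, from -1 (fully open) to 1 (shut). In form: [[dx, dy, dz, yaw, fingers], ...]. A call has 1 to 20 rows; each row is the pose to reach, as a shift and turn from the pose commanded when the call began, along the tool's axes at that moment; what a row does not reach only later rows make up. A row lasts 1/12 s, in which the tool goes at most 41.7 mm and 7.16 degrees, less where a joint would pass 70% of its speed; a pose out of reach is approached as far as the arm can. A call with a gripper value outside its range is refused whole. The fingers move at their own pace and stop on an object; "squeeze" is the grip in N (left out, the last holds). Time passes only in rows, so rows that repeat a pose let the fingers close. It gives the time, the measured TCP pose, the force and the opening at its end, in the units of the state.
- state(): the state, without advancing time (a new reading comes with each control period).
- grab_frame(name): name is "scene" or "top" or "wrist"; returns (picture, depth): 480x640x3 uint8, blue, green, red; 480x640 float32, m along the optical axis (not along the pixel's ray), 0 where there is no reading.
- calibration(name): a dict with "fx", "fy", "cx", "cy" (pixels), "dist" ([k1, k2, p1, p2, k3] as OpenCV has them; the pictures are not rectified), "T" (4x4, takes a point from camera to world coordinates); the wrist camera has in their place "T_tool_cam" (4x4, takes a point from camera to tool coordinates, whose origin is the TCP and whose axes are the flange's). Camera axes: x right, y down, z forward; pixel columns grow to the right and rows downward; lengths in m; the calibration is good to about 2 mm. A picture is of the moment at which its call begins: read the wrist's pose just before it. calibration takes no time and is no camera call.
- sign_off(): hands the job in, once; it reports no verdict.
The state is a dict: "time": time; "joint_positions": joint angles; "dq": joint speeds; "tau": joint torques, N m; "tool_pos": TCP position; "tcp_rot": TCP orientation; "force": force on the tool from outside, world axes, zero at the start; "moment": the same for the moment, N m; "gripper_width": opening from 0.0 (shut) to 1.0 (fully open).
Only numpy, scipy, OpenCV 4.12 (cv2) and the standard library are available. Lean on these libraries where they do the work, as an engineer would, in place of code of your own. Each camera call takes 0.05 s, during which the arm holds its last target. There are 200 camera calls.

TASK

Two identical strap clamps stand on the inspection bench, and one of them has a brass sleeve under its strap. On that clamp, first turn the black wing nut clockwise until its red pointer lines up with the green mark on the white dial, then flip the red cam lever fully down to lock the sleeve in place. Keep the sleeve where it is, and leave the lever of the empty clamp up.

Things in the scene. Friction and masses are not known exactly. Their poses are not given: they have to be found in the camera images.
- clamp_nut_grip (a point): middle of the loaded clamp's black wing-nut bar, on its vertical axis, 108 mm above the table. Bar 44 mm long, 14 thick, 34 high; below it a 38 mm collar 6 mm high, then a non-turning white dial, 80 mm wide, top at 85 mm. x axis: along the bar to the red pointer; z up. Seen from the nut's axis the green mark lies along the x axis of clamp_lever_grip. The nut is 136 mm from the lever's hinge
- clamp_nut (a joint): turn of that nut in rad, growing clockwise seen from above, 0 to 2.5, starting between 0 and 0.55; at 1.25 the red pointer is on the green mark. It turns against light friction (under 0.2 N m) and stays where it is left.
- clamp_lever_grip (a point): middle of the loaded clamp's red lever paddle (30 mm wide, 10 thick, 52 long), 63 mm along the lever from its level hinge, which is 92 mm above the table. z axis: along the lever, away from the hinge; x: along the hinge, always level; y: out of the face that leads as the lever folds down (lever upright: the level direction it folds, away from the nut)
- clamp_lever (a joint): angle of that lever in rad: 0 upright (open), starting between -0.1 and 0.35, 1.5 folded down level against its stop (locked, paddle about 97 mm above the table). It needs about 2 to 5 N at the paddle and stays where it is left.
- spare_lever (a joint): angle of the lever of the other clamp, identical but empty, in rad: 0 upright, 1.5 folded down. It starts between -0.1 and 0.35 and must stay up. Its clamp stands to the left or right of the loaded one.
- sleeve_mid (a point): centre of the brass sleeve (ring of 56 mm outer diameter, 28 mm bore, 30 mm high), standing upright and loose under the middle of the loaded clamp's strap, 30 mm above the table. It is already in place: do not push it away.

How it is judged:
By the outcome, as a careful person would: the job done as asked, in the order asked, and still so for the second after the job is handed in, with the robot touching nothing.
It also fails if it takes over 42 s, if anything falls off the work surface, if the arm or the gripper's body presses on something with over 40 N, if the wrist force passes 120 N, or if a joint passes its speed limit or range.

## Working session

There is one attempt and no reset: what is moved stays moved. The work goes in short steps, Python scripts to look and compute and a tool call to move; the robot and the scene stay as the last step left them, time stands still between calls to the robot, and variables do not carry over. Pictures are saved under pics/ and viewed, about 8 in all and at most 12, crops included, and the job is handed in when it is done.

Besides the shell and the picture viewer there is one more tool, called after "Call:" in YAML: its name, and indented under it one key for each argument. jog_arm: Moves the arm, as the interface text tells. Its arguments: {"type":"object","properties":{"steps":{"type":"array"},"squeeze":{"type":"number"}},"required":["steps"]}

```bash
mkdir -p pics; ls; cat > h.py <<'E'
import numpy as np, cv2
from station import state, grab_frame, calibration
from scipy.spatial.transform import Rotation as R
def cam(name,save=None):
    s=state(); im,d=grab_frame(name); c=calibration(name)
    if 'T' in c: T=np.array(c['T'])
    else:
        W=np.eye(4); W[:3,:3]=R.from_rotvec(s['tcp_rot']).as_matrix(); W[:3,3]=s['tool_pos']; T=W@np.array(c['T_tool_cam'])
    if save: cv2.imwrite('pics/'+save,im)
    np.savez('/tmp/'+name,im=im,d=d,T=T,K=np.array([[c['fx'],0,c['cx']],[0,c['fy'],c['cy']],[0,0,1]]),dist=np.array(c['dist'],float))
def load(name):
    return np.load('/tmp/'+name+'.npz')
def cloud(f):
    d=f['d'];v,u=np.mgrid[:480,:640]
    p=cv2.undistortPoints(np.stack([u,v],-1).reshape(-1,1,2).astype(float),f['K'],f['dist']).reshape(480,640,2)
    P=np.dstack([p*d[...,None],d]); return P@f['T'][:3,:3].T+f['T'][:3,3]
E
python3 - <<'E'
from h import *
cam('scene','s0.png');cam('top','t0.png')
print(state())
for n in('scene','top'):
    f=load(n);P=cloud(f);ok=f['d']>0;hsv=cv2.cvtColor(f['im'],cv2.COLOR_BGR2HSV)
    H,S,V=cv2.split(hsv)
    m={'red':((H<8)|(H>172))&(S>150)&(V>80),'green':(H>40)&(H<85)&(S>120)&(V>50),'brass':(H>12)&(H<35)&(S>80)&(V>80)}
    for k,a in m.items():
        a=(a&ok).astype(np.uint8)
        nn,L,st,ce=cv2.connectedComponentsWithStats(a)
        for i in range(1,nn):
            if st[i,4]>12: q=P[L==i]; print(n,k,st[i,4],ce[i].round(),q.mean(0).round(3),q.min(0).round(3),q.max(0).round(3))
E
```

```text
pics
{'time': 0.1, 'joint_positions': array([-1.12699109e+00,  2.41327095e-01,  3.85944496e-03,  1.33517031e+00,
        8.86489504e-07,  1.57076038e+00]), 'dq': array([ 0.0003228 , -0.00210648,  0.00254787, -0.00038709,  0.00041154,
        0.00129001]), 'tau': array([-9.94302391e-04, -3.73137510e+01,  2.53010380e+01,  1.08429321e-02,
       -1.60540144e-04,  5.56101298e-07]), 'tool_pos': array([ 0.21446328, -0.45108558,  0.24450739]), 'tcp_rot': array([-3.06279719e+00, -6.91080119e-01,  6.34900560e-04]), 'force': array([-0.15884432,  0.0482335 ,  0.16307256]), 'moment': array([ 0.04471172,  0.03108693, -0.01528262]), 'gripper_width': 1.000320160070829}
scene red 40 [425. 180.] [0.573 0.258 0.181] [0.559 0.253 0.177] [0.587 0.266 0.184]
scene red 13 [372. 227.] [0.542 0.133 0.126] [0.535 0.128 0.124] [0.549 0.139 0.128]
scene red 13 [378. 244.] [0.555 0.139 0.089] [0.55  0.134 0.087] [0.561 0.144 0.092]
scene red 150 [261. 258.] [ 0.482 -0.098  0.163] [ 0.299 -0.108 -0.   ] [0.495 0.076 0.182]
scene red 30 [202. 331.] [ 0.501 -0.243  0.126] [ 0.491 -0.247  0.123] [ 0.51  -0.239  0.1
[... 2302 characters left out ...]
8.] [ 0.479 -0.1    0.18 ] [ 0.465 -0.104  0.177] [ 0.493 -0.095  0.184]
top green 1676 [104.  68.] [0.829 0.351 0.093] [0.808 0.334 0.006] [0.869 0.381 0.16 ]
top green 44 [243. 227.] [0.563 0.118 0.086] [0.557 0.113 0.082] [0.569 0.123 0.09 ]
top green 22 [475. 248.] [ 0.525 -0.242  0.086] [ 0.519 -0.246  0.083] [ 0.529 -0.239  0.088]
top brass 238064 [324. 268.] [ 0.502 -0.005  0.001] [ 0.108 -0.616 -0.009] [0.949 0.613 0.29 ]
top brass 332 [518.  62.] [ 0.851 -0.349  0.029] [ 0.827 -0.371  0.005] [ 0.884 -0.327  0.034]
top brass 179 [205. 224.] [0.572 0.186 0.045] [0.561 0.167 0.015] [0.584 0.209 0.053]
top brass 132 [198. 248.] [0.534 0.197 0.046] [0.527 0.177 0.035] [0.545 0.218 0.055]
```

```bash
python3 - <<'E'
from h import *
a=load('scene')['im'][130:400,150:640];b=load('top')['im'][150:350,90:530]
a=cv2.resize(a,(600,330));b=cv2.resize(b,(600,270))
cv2.imwrite('pics/c1.png',np.vstack([a,b]))
f=load('top');P=cloud(f)
H=P[...,2]
# black bars: top at z~.125
for y0,y1 in((.06,.2),(-.32,-.15)):
    m=(H>.115)&(H<.132)&(P[...,1]>y0)&(P[...,1]<y1)&(P[...,0]>.4)&(P[...,0]<.65)
    q=P[m];print(len(q),q.mean(0),q.min(0),q.max(0)); 
    m2=(H>.082)&(H<.0875)&(P[...,1]>y0)&(P[...,1]<y1)&(P[...,0]>.4)&(P[...,0]<.65)
    q=P[m2]; c=cv2.minEnclosingCircle(q[:,:2].astype(np.float32));print(c)
    c=cv2.minAreaRect(P[m][:,:2].astype(np.float32));print(c)
E
```

```text
282 [0.5311351  0.12693044 0.12461643] [0.51074925 0.1136713  0.1150013 ] [0.55330712 0.13983868 0.12942167]
((0.5319368243217468, 0.12726549804210663), 0.0400255061686039)
((0.5312381982803345, 0.12756045162677765), (0.04371323809027672, 0.014255624264478683), 25.156978607177734)
314 [ 0.49063516 -0.24390875  0.12426144] [ 0.46905106 -0.25408902  0.11505564] [ 0.51392213 -0.23615758  0.13072995]
((0.49141088128089905, -0.24526435136795044), 0.04061868414282799)
((0.4913376271724701, -0.24436454474925995), (0.04453146457672119, 0.016236910596489906), 6.579578399658203)
```

View pics/c1.png

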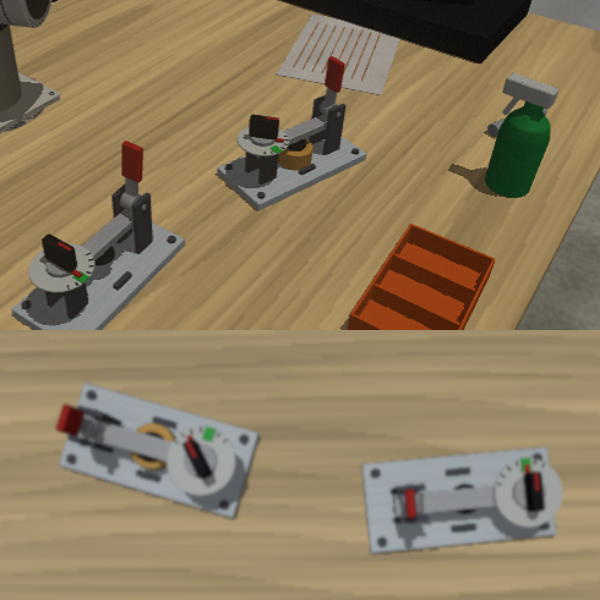

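The view shows the brass sleeve in the clamp on the left (+y). Its nut is at about (0.531, 0.127), its bar at +25°, the green mark at about −16°, and its lever is near upright at (0.572, 0.259). I'll travel above the nut, turning the wrist by a half turn to keep joint 6 in range.

Call:
jog_arm:
  steps:
    - [15,-10,0,-35,-1]
    - [30,-20,0,-70,-1]
    - [45,-31,0,-100,-1]
    - [53.4,-38.6,0,-140,-1]
    - [53.4,-38.6,0,-140,-1]
    - [53.4,-38.6,0,-140,-1]
    - [53.4,-38.6,0,-140,-1]
    - [53.4,-38.6,0,-140,-1]
    - [53.4,-38.6,0,-140,-1]
    - [53.4,-38.6,0,-140,-1]
    - [53.4,-38.6,0,-140,-1]
    - [53.4,-38.6,0,-140,-1]
    - [53.4,-38.6,0,-140,-1]
    - [53.4,-38.6,0,-140,-1]
    - [53.4,-38.6,0,-140,-1]
    - [53.4,-38.6,0,-140,-1]
    - [53.4,-38.6,0,-140,-1]
    - [53.4,-38.6,0,-140,-1]
    - [53.4,-38.6,0,-140,-1]
    - [53.4,-38.6,0,-140,-1]

```text
time: 1.77
tool_pos: [0.5309, 0.1268, 0.2444]
tcp_rot: [-0.388, -3.116, 0.001]
force: [-1.0, -0.6, -0.4]
gripper_width: 0.996
```

Call:
jog_arm:
  steps:
    - [0,0,0,-10,-1]
    - [0,0,0,-20,-1]
    - [0,0,0,-30,-1]
    - [0,0,0,-40,-1]
    - [0,0,0,-40,-1]
    - [0,0,0,-40,-1]
    - [0,0,0,-40,-1]
    - [0,0,0,-40,-1]

```text
time: 2.43
tool_pos: [0.531, 0.1263, 0.2448]
tcp_rot: [0.688, -3.064, 0.0]
force: [0.3, 0.0, -0.4]
gripper_width: 0.995
```

```bash
cat > m.py <<'E'
from h import *
cam('wrist');cam('top')
s=state();Rm=R.from_rotvec(s['tcp_rot']).as_matrix();print(s['time'],s['tool_pos'],s['joint_positions'],'tool x deg',np.degrees(np.arctan2(Rm[1,0],Rm[0,0])),'zaxis',Rm[:,2])
for n in('wrist','top'):
    f=load(n);P=cloud(f);ok=(f['d']>0)&(abs(P[...,0]-.531)<.06)&(abs(P[...,1]-.127)<.06);Z=P[...,2]
    hsv=cv2.cvtColor(f['im'],cv2.COLOR_BGR2HSV);H,S,V=cv2.split(hsv)
    m=ok&(Z>.116)&(Z<.132)
    if m.sum()>20:
        c=cv2.minAreaRect(P[m][:,:2].astype(np.float32));q=P[m];ev=np.linalg.svd(q[:,:2]-q[:,:2].mean(0),full_matrices=0)[2][0];print(n,'bar',m.sum(),c,q.mean(0),np.degrees(np.arctan2(ev[1],ev[0])))
    m=ok&(H>40)&(H<85)&(S>120)&(V>50);
    if m.sum(): q=P[m];print(n,'green',m.sum(),q.mean(0))
    r=ok&((H<8)|(H>172))&(S>150)&(V>60)
    for nm,g in(('redhi',r&(Z>.115)),('redlo',r&(Z<.1))):
        if g.sum():print(n,nm,g.sum(),P[g].mean(0))
    m=ok&(Z>.080)&(Z<.089)
    if m.sum()>20:print(n,'dial',m.sum(),cv2.minEnclosingCircle(P[m][:,:2].astype(np.float32)))
E
python3 m.py; python3 -c "
from h import *
cv2.imwrite('pics/w1.png',load('wrist')['im'])"
```

```text
2.5333 [0.53106233 0.12629933 0.24504767] [ 2.33484919e-01  3.32719587e-01  1.29915071e-01  1.36859171e+00
  2.82336988e-06 -2.08785204e-01] tool x deg -154.65978645226687 zaxis [-5.84273437e-04 -1.36051168e-04 -9.99999820e-01]
wrist bar 1436 ((0.5306893587112427, 0.12886296212673187), (0.043354541063308716, 0.01390189677476883), 25.45895767211914) [0.52959254 0.12836136 0.1240872 ] 25.31491602695206
wrist green 311 [0.56180794 0.11957097 0.08556806]
wrist redhi 204 [0.54128679 0.1329682  0.12708679]
wrist dial 6287 ((0.5312623381614685, 0.12895748019218445), 0.04024416580796242)
top bar 175 ((0.5257883071899414, 0.12513577938079834), (0.030865846201777458, 0.014231355860829353), 25.78734016418457) [0.52431918 0.12328093 0.12453413] -162.0224323448677
top redhi 6 [0.53180209 0.12221147 0.16512864]
top dial 849 ((0.5316890478134155, 0.12664794921875), 0.03961089253425598)
```

View pics/w1.png

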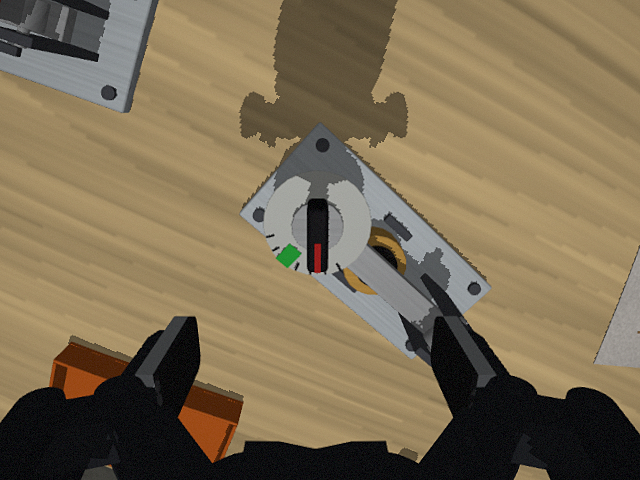

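Wrist view: the bar is centred near (318,236) px with the pointer toward the image bottom, and the green mark is at (288,256). I need a 42° clockwise turn, so I'm descending and gripping.

Call:
jog_arm:
  steps:
    - [-0.1,0.1,3,0,0]
    - [-0.1,0.1,6,0,0]
    - [-0.1,0.1,9,0,0]
    - [-0.1,0.1,11,0,0]
    - [-0.1,0.1,12.5,0,0]
    - [-0.1,0.1,13.3,0,0]
    - [-0.1,0.1,13.3,0,0.2]
    - [-0.1,0.1,13.3,0,0.6]
    - [-0.1,0.1,13.3,0,1]
    - [-0.1,0.1,13.3,0,1]
    - [-0.1,0.1,13.3,0,1]
    - [-0.1,0.1,13.3,0,1]
    - [-0.1,0.1,13.3,0,1]
    - [-0.1,0.1,13.3,0,1]
  squeeze: 30

```text
time: 3.7
tool_pos: [0.5324, 0.1282, 0.1135]
tcp_rot: [-0.691, 3.062, 0.001]
force: [-1.8, 3.2, 5.9]
gripper_width: 0.161
```

Call:
jog_arm:
  steps:
    - [0,0,0,5,1]
    - [0,0,0,10,1]
    - [0,0,0,15,1]
    - [0,0,0,20,1]
    - [0,0,0,25,1]
    - [0,0,0,30,1]
    - [0,0,0,35,1]
    - [0,0,0,39,1]
    - [0,0,0,41,1]
    - [0,0,0,42,1]
    - [0,0,0,42,1]
    - [0,0,0,42,1]
    - [0,0,0,42,1]

```text
time: 4.78
tool_pos: [0.5323, 0.1276, 0.1134]
tcp_rot: [0.453, 3.107, 0.001]
force: [-1.3, 1.8, 5.9]
gripper_width: 0.161
```

Call:
jog_arm:
  steps:
    - [0,0,0,0,0]
    - [0,0,0,0,0]
    - [0,0,0,0,0]
    - [0,0,0,0,0]
    - [0,0,0,0,0]
    - [0,0,-3,0,0]
    - [0,0,-6,0,0]
    - [0,0,-9,0,0]
    - [0,0,-12,0,0]
    - [0,0,-13,0,-1]
    - [0,0,-13,0,-1]
    - [0,0,-13,0,-1]
    - [0,0,-13,0,-1]
    - [0,0,-13,0,-1]

```text
time: 5.95
tool_pos: [0.5305, 0.1274, 0.24]
tcp_rot: [-0.452, -3.105, 0.002]
force: [0.1, -0.3, -0.4]
gripper_width: 1.003
```

```bash
python3 m.py; python3 - <<'E'
from h import *
cv2.imwrite('pics/w2.png',load('wrist')['im'])
for n in('wrist','top'):
    f=load(n);P=cloud(f);H,S,V=cv2.split(cv2.cvtColor(f['im'],cv2.COLOR_BGR2HSV))
    b=(H>10)&(H<35)&(S>80)&(P[...,2]>.05)&(P[...,2]<.06)
    print(n,'plate',end=' ')
    m=(f['d']>0)&(P[...,2]>.006)&(P[...,2]<.02)&(S<60)&(abs(P[...,0]-.55)<.15)&(abs(P[...,1]-.19)<.16)
    print(cv2.minAreaRect(P[m][:,:2].astype(np.float32)))
    r=((H<8)|(H>172))&(S>120)&(P[...,2]>.1)&(P[...,1]>.22)&(f['d']>0)
    if r.sum():print('paddle',P[r].mean(0),P[r].min(0),P[r].max(0))
E
```

```text
6.05 [0.53083634 0.12744289 0.24044946] [ 2.35641758e-01  3.36870484e-01  1.23853914e-01  1.36130260e+00
 -4.08769840e-05  5.24910113e-01] tool x deg 163.425992036049 zaxis [-3.41593752e-03 -8.62213376e-04 -9.99993794e-01]
wrist bar 1456 ((0.5311798453330994, 0.12959453463554382), (0.013631531037390232, 0.04420339688658714), 73.2875747680664) [0.5296753  0.12989774 0.12413208] -16.451469587677582
wrist green 64 [0.56755715 0.11780524 0.08725102]
wrist redhi 207 [0.54145837 0.12619818 0.12628459]
wrist dial 6507 ((0.5317189693450928, 0.1292445957660675), 0.040474362671375275)
top bar 42 ((0.51540207862854, 0.13387322425842285), (0.01586056500673294, 0.010601624846458435), 33.948219299316406) [0.51390309 0.13285816 0.12415252] 60.37796326466474
top green 24 [0.5655843  0.11704744 0.08655369]
top redlo 2 [0.56060537 0.1196311  0.08859552]
top dial 588 ((0.5318800806999207, 0.126810222864151), 0.03975731134414673)
wrist plate ((0.5514512062072754, 0.1939854919910431), (0.2297176569700241, 0.1106855496764183), 72.9378890991211)
paddle [0.56872952 0.25795406 0.16296055] [0.55607129 0.25140332 0.13017574] [0.58543646 0.26872738 0.18239598]
top plate ((0.532527506351471, 0.12791776657104492), (0.09566011279821396, 0.10863722860813141), 72.65013885498047)
```

View pics/w2.png

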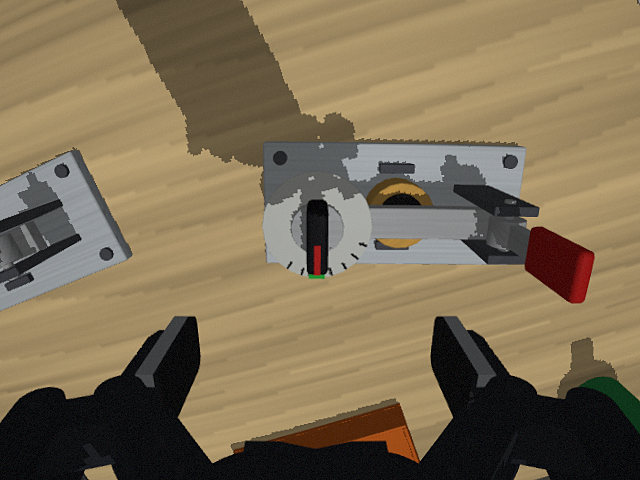

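The pointer at (317,262) px sits on the green mark at (316,277). The bar is at −16.5° and the plate axis at 73°, so it's aligned to within about 0.5°. Tool y already points along the fold direction, so I'll shut the fingers and go in behind the paddle.

Call:
jog_arm:
  steps:
    - [0,2,0,0,1]
    - [0,4,0,0,1]
    - [0,6,0,0,1]
    - [0,7,0,0,1]
    - [0,7,0,0,1]
    - [0,7,0,0,1]
    - [0,7,0,0,1]
    - [0,7,2,0,1]
    - [0,7,4,0,1]
    - [0,7,6,0,1]
    - [0,7,7,0,1]
    - [0,7,7,0,1]
    - [0,7,7,0,1]

```text
time: 7.13
tool_pos: [0.5514, 0.194, 0.1724]
tcp_rot: [-0.454, -3.108, 0.001]
force: [0.3, 0.7, 0.8]
gripper_width: 0.001
```

```bash
python3 - <<'E'
from h import *
cam('scene')
im=load('scene')['im'][100:300,280:540]; cv2.imwrite('pics/s3.png',cv2.resize(im,(780,600)))
s=state();p=s['tool_pos'];f=np.radians(73);d=p[:2]-np.array([.5315,.128]);print(s['time'],p,'u-hinge',d@[np.cos(f),np.sin(f)]-.136,'v',d@[-np.sin(f),np.cos(f)],s['force'])
E
```

```text
7.1833 [0.55213082 0.19443434 0.17333033] u-hinge -0.06643665429118521 v -0.0003058258392724445 [ 1.13527374 -1.08846225 -0.11613446]
```

View pics/s3.png

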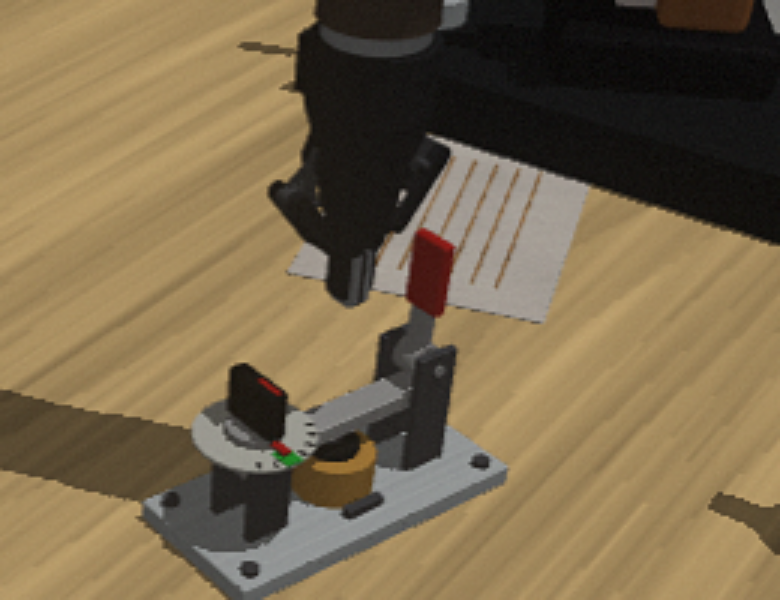

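The shut fingers (350,290) stand behind the upright paddle (430,270), clear of it, and the pointer is still on green. Next I push along the fold arc.

Call:
jog_arm:
  steps:
    - [0,2.3,0.1,0,1]
    - [0,4.3,0.1,0,1]
    - [0,5.2,0.1,0,1]
    - [0,6.0,0.1,0,1]
    - [0,6.7,0.3,0,1]
    - [0,7.3,0.4,0,1]
    - [0,7.9,0.7,0,1]
    - [0,8.5,0.9,0,1]
    - [0,9.0,1.3,0,1]
    - [0,9.5,1.7,0,1]
    - [0,10.0,2.2,0,1]
    - [0,10.4,2.6,0,1]
    - [0,10.75,3.2,0,1]
    - [0,11.1,3.75,0,1]
    - [0,11.3,4.3,0,1]
    - [0,11.5,4.9,0,1]
    - [0,11.6,5.3,0,1]
    - [0,11.6,5.5,0,1]
    - [0,11.6,5.6,0,1]
    - [0,11.6,5.6,0,1]

```text
time: 8.85
tool_pos: [0.5843, 0.3056, 0.1157]
tcp_rot: [-0.453, -3.108, 0.002]
force: [0.5, -0.9, -0.6]
gripper_width: 0.001
```

Call:
jog_arm:
  steps:
    - [0,0,0.1,0,1]
    - [0,0,0.2,0,1]
    - [0,0,0.3,0,1]
    - [0,0,0.3,0,1]
    - [0,0,0.3,0,1]

```text
time: 9.27
tool_pos: [0.5844, 0.3056, 0.1148]
tcp_rot: [0.453, 3.109, 0.0]
force: [-3.3, -1.1, 8.4]
gripper_width: -0.001
```

Call:
jog_arm:
  steps:
    - [0,0,0.1,0,1]
    - [0,0,0.2,0,1]
    - [0,0,0.3,0,1]
    - [0,0,0.3,0,1]
    - [0,0,0.3,0,1]

```text
time: 9.68
tool_pos: [0.5845, 0.3057, 0.1145]
tcp_rot: [0.453, 3.107, 0.002]
force: [-6.7, -2.9, 18.2]
gripper_width: 0.007
```

On the stop: 18 N with no further travel. I'm retreating up, then back, to check.

Call:
jog_arm:
  steps:
    - [0,0,-0.5,0,1]
    - [0,0,-2,0,1]
    - [0,0,-5,0,1]
    - [0,0,-9,0,1]
    - [0,-4,-13,0,1]
    - [0,-8,-15,0,1]
    - [0,-12,-15,0,1]
    - [0,-16,-15,0,-1]
    - [0,-19,-15,0,-1]
    - [0,-19,-15,0,-1]
    - [0,-19,-15,0,-1]
    - [0,-19,-15,0,-1]
    - [0,-19,-15,0,-1]

```text
time: 10.77
tool_pos: [0.5308, 0.1245, 0.26]
tcp_rot: [-0.452, -3.109, -0.0]
force: [0.3, 0.1, 0.6]
gripper_width: 0.841
```

```bash
python3 m.py; python3 - <<'E'
from h import *
cam('scene')
a=cv2.resize(load('scene')['im'][140:380,160:520],(780,520));cv2.imwrite('pics/s4.png',a)
for n in('wrist','top','scene'):
    f=load(n);P=cloud(f);H,S,V=cv2.split(cv2.cvtColor(f['im'],cv2.COLOR_BGR2HSV))
    r=((H<8)|(H>172))&(S>130)&(P[...,2]>.07)&(P[...,2]<.13)&(P[...,1]>.26)&(P[...,0]<.7)&(f['d']>0)
    if r.sum():
        q=P[r];A=np.c_[(q[:,:2]-[.571,.258])@[.292,.956],np.ones(len(q))];print(n,'paddle',len(q),q.mean(0),'slope,z0',np.linalg.lstsq(A,q[:,2],rcond=None)[0])
    b=(H>12)&(H<24)&(S>150)&(P[...,2]>.03)&(P[...,2]<.05)&(f['d']>0)&(abs(P[...,0]-.55)<.05)&(abs(P[...,1]-.19)<.05)
    if b.sum()>5:print(n,'brass',cv2.minEnclosingCircle(P[b][:,:2].astype(np.float32)))
E
```

```text
10.8667 [0.53081342 0.12496995 0.25979503] [2.31211427e-01 3.26655163e-01 1.59530979e-01 1.40428625e+00
 1.69057844e-05 5.18729998e-01] tool x deg 163.5263945704205 zaxis [-6.01640233e-04 -1.24271132e-04 -9.99999811e-01]
wrist bar 1228 ((0.5309467911720276, 0.12962879240512848), (0.013646054081618786, 0.04362538829445839), 73.34829711914062) [0.53002581 0.12965521 0.12038227] -16.80076155025945
wrist green 72 [0.56718985 0.11784588 0.08224337]
wrist redhi 188 [0.54165757 0.12591038 0.12265817]
wrist dial 5518 ((0.5313513875007629, 0.12952615320682526), 0.039995864033699036)
top bar 46 ((0.513970673084259, 0.13287638127803802), (0.013287710025906563, 0.00737773859873414), 73.98201751708984) [0.51407719 0.1324366  0.12077947] -108.993450828728
top green 26 [0.56440363 0.11590979 0.09167635]
top dial 514 ((0.5316998362541199, 0.12647320330142975), 0.0398985780775547)
wrist paddle 2444 [0.58804491 0.31785864 0.10076787] slope,z0 [0.07987285 0.09579962]
wrist brass ((0.5526480078697205, 0.19361814856529236), 0.027886172756552696)
scene paddle 258 [0.58761624 0.33861602 0.10081045] slope,z0 [0.00402944 0.10048035]
scene brass ((0.5558370351791382, 0.1902187615633011), 0.027730558067560196)
```

View pics/s4.png

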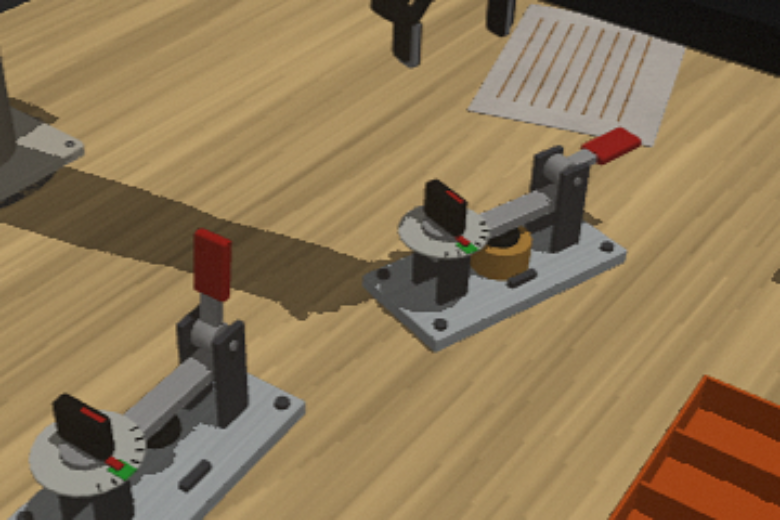

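The lever is folded level, with its paddle at (612,145) px and a slope of 0.08, which is about 1.49 rad. The pointer is on green, the sleeve at (502,252) is in place, and the spare lever at (212,265) is still up.

```bash
python3 -c "
from station import sign_off
print(sign_off())"
```

```text
the job is handed in; nothing more can be done
None
```

The job is done and handed in at about 11 s on the robot's clock. `sign_off` gave no verdict, so the results below come from my own last measurements.

I gripped the loaded (left) clamp's wing nut and turned it 42° clockwise onto the green mark. I then pushed the red lever down against its stop with the shut fingers, which read 18 N with almost no further travel, and backed the arm clear.

- **Nut:** the bar is at −16.8° (−16.7° from its fitted outline). The mark's direction is about −17° from the plate axis, so they agree to within about 0.5°. The pointer is on green in the picture.
- **Lever:** the wrist camera's paddle slope gives about 1.49 rad, against 1.5 for locked. The scene camera's slope read nearly 0 instead. It caught only 258 paddle points against 2444, so I trusted the wrist camera. Both cameras put the paddle about 101 mm above the table.
- **Sleeve:** the wrist camera puts its centre at (0.553, 0.194), within 2 mm of the middle of the strap. The scene camera sees it from one side only and reads about 5 mm off.
- **Spare clamp:** its lever is still up.
- **Camera heights:** the last wrist frame, taken just after the arm stopped, reads about 4 mm low. This doesn't affect the angles.

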